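# Feed a jig slide under its leaf spring

## Task

With the fingertips, press the aluminium slide down hard on its grooved thumb pad, so that the sprung bed sinks and the slide's nose clears the bar, and keep pressing while you push the slide forward under the bar and its leaf spring until it is fully home against the end stop and the bed springs back up behind it; then let go. Do not pick up or tip the slide, and leave the other things on the bench where they are.

Things in the scene. Friction and masses are not known exactly. Their poses are not given: they have to be found in the camera images.
- jig: Fixed grey jig, 236 x 108 mm: a channel 74 mm wide between side rails 36 mm high, crossed by a dark clamp bar. Origin: bench level, channel centre line, under the bar. x is the direction the slide must travel, z up; the jig spans x = -154 to +82 mm. From x = -55.5 mm on the channel has a fixed floor 20 mm above the bench; behind it, x = -142 to -56 mm, lies the sprung bed.
- bar_edge (a point): Middle of the lower upstream edge of the clamp bar, 34.5 mm above the bench, at jig x = -1 mm. The bar is 14 mm wide along the travel and its top 51 mm above the bench (bolt heads at its ends to 55 mm).
- slide: Loose aluminium slide, 105 mm long (its x, the travel direction) x 70 mm wide, about 0.26 kg; origin centre of its underside. Front plate 12 mm thick; rear 42 mm a thumb block 18 mm thick, ending in front in a cross rib 6 mm thick, 8 mm above the pad, for a fingertip to push against. It starts on the raised bed, nose 12 to 38 mm before the bar and 6.5 mm too high to pass under it. Home: origin at jig x = 0.
- thumb_pad (a point): Centre of the thumb pad's top face: 18 mm above the slide's underside, 34.5 mm behind its centre; 47 mm above the bench at the start, 38 mm when pressed fully down. The free pad is 36 mm long (18 mm to the rib and 18 mm to the slide's rear end) and 70 mm wide. Axes as the slide's.
- nose (a point): Middle of the slide's front lower edge.
- stop_face (a point): Foot of the end stop's face on the channel's centre line, at floor level; the slide is home when its nose is here.
- lifter (a joint): Travel of the sprung bed under the slide, m: 0 up (top 29 mm above the bench), 0.009 fully down, level with the fixed floor. The spring pushes up with 7 N when up and 13 N when down. The bed springs up behind the slide only in the last 3 mm of its way, when the slide's rear end has left it.
- leaf (a joint): Lift of the steel leaf spring, rad: 0 at rest (its tip 6 mm above the floor, 45 mm past the jig's origin), about 0.2 when it bears on the slide's front plate with about 5 N. It slopes downward in the travel direction from under the clamp bar.
- bearing: Bystander: steel ball bearing 62 x 16 mm lying past the stop end of the jig; origin under its centre.
- loose_bolt: Bystander: rusty hexagon bolt 57 mm long lying behind the jig.
- tin: Bystander: small round grease tin 49 mm across, 54 mm high, standing beside the jig.
- spark_plug: Bystander: spark plug 70 mm long lying beside the jig.

How it is judged:
By the outcome, as a careful person would: the job done as asked, in the order asked, and still so for the second after the job is handed in, with the robot touching nothing.
It also fails if it takes over 45 s, if anything falls off the work surface, if the arm or the gripper's body presses on something with over 40 N, if the wrist force passes 120 N, or if a joint passes its speed limit or range.

## Robot

A 6-joint arm with a two-finger parallel gripper is mounted at the origin on the work surface; the furniture and walls round the work are solid. World frame = base frame: x ahead of the robot, y to its left, z up, the work surface at z = 0. Lengths are in m, angles in degrees, forces in N, time in s.
With the tool pointing down it reaches from about 0.4 to 0.825 m from the base axis. Payload 7 kg.
Tool frame: the origin (TCP) lies midway between the tips of the shut fingers; the grasp point (between the pads) lies 19 mm behind it; x points along the fingers, z is the direction in which the jaws open and shut, and the axes are right-handed (so a half turn about x gives the same grasp; the last joint's range is limited). The gripper opens to 88 mm and grips with 3 to 60 N. Pads are 19 mm wide; open, the fingers measure 130 mm over their backs; the gripper's body (78 mm by 193 mm) begins 47 mm behind the grasp point.
Start: joints at [93.627, 20.546, 0.682, 0, -70.136, -16.507], TCP at [0.15, 0.658, 0.203] pointing down, gripper open.
Joint ranges: [-176.03, 176.03], [-82.01, 121.73], [-58.28, 71.71], [-173.87, 95.51], [-174.79, -0.11], [-173.66, 173.66]. Speed limits (degrees/s): [136.94, 136.94, 172.46, 180, 180, 180].

## Interface

Orientations are given as [roll, pitch, yaw] about the fixed x, y, z axes, in that order (R = Rz(yaw) Ry(pitch) Rx(roll)).
In Python, from plant import ctrl gives the robot as it stands. The module is installed in compiled form; this text tells all that it offers.
- The arm moves only by the tool servo_tool, never from a script. Its argument "deltas" is a list of rows, each a list of 3 entries, a list of its own where there are three numbers: the turn, a rotation vector about the tool's x, y, z in degrees, then the shift along the tool's x, y, z in cm, then the finger opening in cm, from 0 to 8.76. A call has 1 to 5 rows; each row is the pose to reach, as a shift and turn from the pose measured when the call began, along the tool's axes at that moment; what a row does not reach only later rows make up. A row lasts 1/10 s, in which the tool goes at most 50 mm and 8.59 degrees, less where a joint would pass 70% of its speed; a pose out of reach is approached as far as the arm can. A call with a gripper value outside its range is refused whole. The fingers move at their own pace and stop on an object; the grip force is fixed at half the most. Time passes only in rows, so rows that repeat a pose let the fingers close. It gives the time, the measured TCP pose, the force and the opening at its end, in the units of the state.
- ctrl.get_obs(): the state, without advancing time (a new reading comes with each control period).
- ctrl.snapshot(name): name is "scene" or "side" or "wrist"; returns a dict with "image" (420x560x3 uint8, red, green, blue), "vertical_fov" (degrees; the focal length in pixels is half the picture's height over the tangent of half this angle, whatever the lens; pixels are square), "cx", "cy" (the principal point, pixels), "rvec" (rotation vector, rad) and "tvec" (3), from world to camera coordinates, as OpenCV has them. Camera axes: x right, y down, z forward; pixel columns grow to the right and rows downward; lengths in m; the calibration is good to about 2 mm. The wrist camera is an equidistant fisheye: a pixel r from the principal point sees the ray r / f radians off the axis. A picture is of the moment at which its call begins. There is no depth.
- ctrl.close_job(): hands the job in, once; it reports no verdict.
The state is a dict: "clock": time; "joint_pos": joint angles; "qvel": joint speeds; "tau": joint torques, N m; "tool_pos": TCP position; "orientation": TCP orientation; "force": force on the tool from outside, world axes, zero at the start; "moment": the same for the moment, N m; "opening": finger opening in m.
Only numpy, scipy, OpenCV 4.12 (cv2) and the standard library are available. Lean on these libraries where they do the work, as an engineer would, in place of code of your own. Each camera call takes 0.05 s, during which the arm holds its last target. There are 200 camera calls.

## Working session

There is one attempt and no reset: what is moved stays moved. The work goes in short steps, Python scripts to look and compute and a tool call to move; the robot and the scene stay as the last step left them, time stands still between calls to the robot, and variables do not carry over. Pictures are saved under pics/ and viewed, on a budget of 10 in all, crops included, one or two more only if the job needs it, and the job is handed in when it is done.

Besides the shell and the picture viewer there is one more tool, called after ">>>" as name([rows], argument=value, ...), one row to a line, values as JSON. servo_tool: Moves the arm, as the interface text tells. Its arguments: {"type":"object","properties":{"deltas":{"type":"array","items":{"type":"array"}}},"required":["deltas"]}

```bash
mkdir -p pics; cat > h.py <<'E'
import numpy as np,cv2
from plant import ctrl
from scipy.spatial.transform import Rotation as R
def snap(n,f):
    s=ctrl.snapshot(n); cv2.imwrite('pics/'+f+'.png',s['image'][:,:,::-1]); np.save('pics/'+f+'.npy',{k:s[k] for k in s},allow_pickle=True); return s
def load(f): return np.load('pics/'+f+'.npy',allow_pickle=True).item()
def ray(s,u,v,fish=False):
    f=210/np.tan(np.radians(s['vertical_fov'])/2); M=cv2.Rodrigues(np.array(s['rvec'],float))[0]; t=np.array(s['tvec'],float).ravel()
    x,y=(u-s['cx'])/f,(v-s['cy'])/f
    if fish:
        r=np.hypot(x,y)+1e-12; d=np.array([x/r*np.sin(r),y/r*np.sin(r),np.cos(r)])
    else: d=np.array([x,y,1.])
    return -M.T@t, M.T@d
def onz(s,u,v,z,fish=False):
    c,d=ray(s,u,v,fish); return c+d*(z-c[2])/d[2]
E
python3 - <<'E'
from h import *
a=snap('scene','s0');b=snap('side','d0');c=snap('wrist','w0')
for s in (a,b,c): print(s['vertical_fov'],s['cx'],s['cy'],ray(s,280,210))
cv2.imwrite('pics/all.png',cv2.resize(np.vstack([np.hstack([a['image'],b['image']]),np.hstack([c['image'],c['image']*0])])[:,:,::-1],(800,600)))
o=ctrl.get_obs();print(o)
E
```

```text
52.0184721223268 277.3432582227401 205.1628664820474 (array([0.18426959, 0.65990746, 0.47495931]), array([ 0.40011171, -0.75649978, -0.51747766]))
42.981801853250815 279.8502004439553 212.20417476899766 (array([ 0.45662996, -0.98324175,  0.43656496]), array([ 0.07709075,  0.94215586, -0.32621544]))
65.70646984690485 279.9627746877785 208.72385787449608 (array([0.22695675, 0.63982313, 0.38402586]), array([-0.28711789,  0.06405295, -0.95575936]))
{'clock': 0.15, 'joint_pos': array([ 9.36255541e+01,  2.05826269e+01,  6.46067433e-01, -1.48905877e-02,
       -7.01346229e+01, -1.65062149e+01]), 'qvel': array([ 0.14293614, -0.19426037,  0.13681157,  0.03414929,  0.03376173,
        0.0010885 ]), 'tau': array([-1.58538853e-03, -5.83271420e+01,  2.93291885e+01,  7.00120747e+00,
        8.84074165e-03, -1.01692622e-04]), 'tool_pos': array([0.15041754, 0.6576264 , 0.20263196]), 'orientation': array([  5.38091136,  89.92745362, -97.50481821]), 'force': array([-0.51752753, -0.33453955,  0.98606527]), 'moment': array([ 0.00343226, -0.02007235,  0.02404615]), 'opening': 0.08771965066132673}
```

View pics/s0.png

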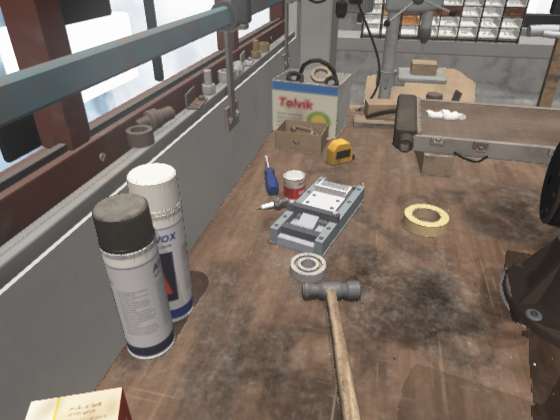

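View pics/w0.png

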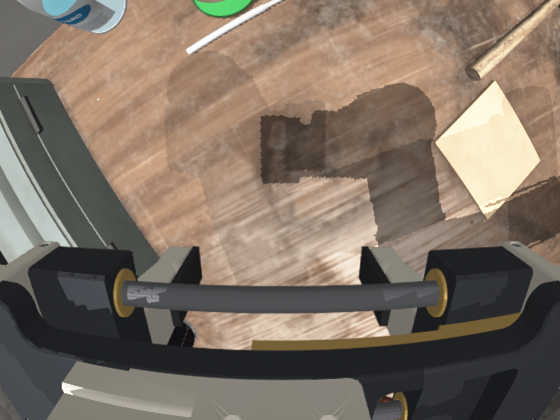

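The scene view shows the jig around (318,213), with the stop end near (300,240), towards the bearing (308,265). The tin (294,185) and the plug (275,206) are on its left. The wrist view doesn't show the jig. Next, an enlarged crop plus the side view.

```bash
python3 - <<'E'
from h import *
a=load('s0')['image'];b=load('d0')['image']
A=cv2.resize(a[165:285,250:375],None,fx=4.6,fy=4.6,interpolation=cv2.INTER_CUBIC)
cv2.imwrite('pics/c0.png',A[:,:,::-1]); print(A.shape)
for u,v in [(278,242),(335,250),(318,182),(365,188)]: print(onz(load('s0'),u,v,.0)[:2])
E
```

```text
(552, 575, 3)
[0.50001337 0.07108692]
[0.39508493 0.04427395]
[ 0.53164397 -0.19118295]
[ 0.42281893 -0.21432326]
```

View pics/c0.png

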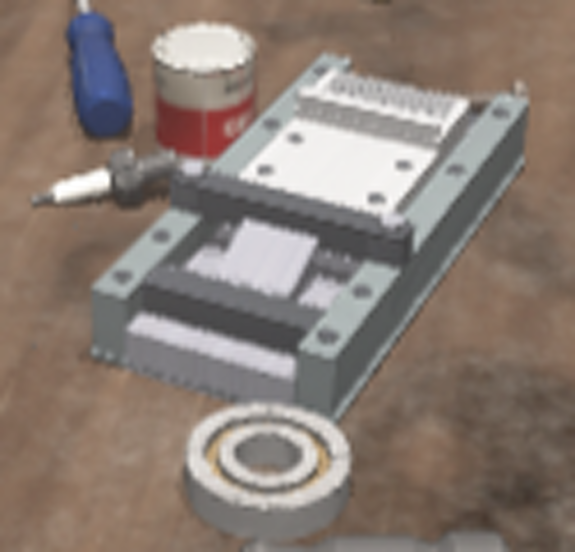

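View pics/d0.png

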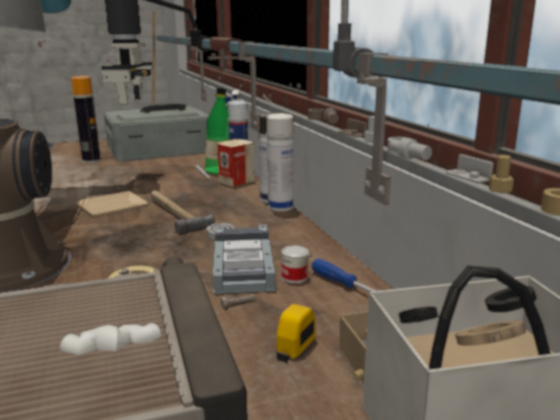

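The crop gives the rail-top corners, in crop pixels: stop-left (95,290), stop-right (338,362), rear-left (325,55), rear-right (527,98). The slide is upstream of the bar, and its rib's white top runs from about (300,105) to (440,138). The side view shows the jig at (243,262) with the stop pointing away, so travel is roughly +y.

```bash
cat >> h.py <<'E'
def fit(P,Q): # jig xy -> world xy
    P,Q=np.array(P,float),np.array(Q,float)[:,:2]; p,q=P-P.mean(0),Q-Q.mean(0)
    th=np.arctan2((p[:,0]*q[:,1]-p[:,1]*q[:,0]).sum(),(p*q).sum()); M=np.array([[np.cos(th),-np.sin(th)],[np.sin(th),np.cos(th)]])
    t=Q.mean(0)-M@P.mean(0); return th,M,t,Q-(P@M.T+t)
E
python3 - <<'E'
from h import *
s=load('s0'); cr=lambda u,v:(250+(u+.5)/4.6-.5,165+(v+.5)/4.6-.5)
# looking from stop end back: image left = world +x ; travel +y -> jig left(y+) = world -x = image right
P=[(.082,-.054),(.082,.054),(-.154,-.054),(-.154,.054)]
Q=[onz(s,*cr(*p),.036) for p in [(95,290),(338,362),(325,55),(527,98)]]
th,M,t,r=fit(P,Q); print(np.degrees(th),t,r.round(4).tolist())
inv=lambda q:(M.T@(q[:2]-t)).round(4)
print('bar top front corners',inv(onz(s,*cr(172,195),.051)),inv(onz(s,*cr(410,235),.051)))
print('rib top front edge ends', [inv(onz(s,*cr(*p),.055)) for p in [(300,108),(440,138)]])
print('cans',onz(s,150,345,0),onz(s,180,310,0),'tin',onz(s,295,197,0),'bearing',onz(s,308,272,0),'hammer',onz(s,335,290,.02))
o=ctrl.get_obs(); print(R.from_euler('xyz',o['orientation'],degrees=True).as_matrix().round(3).tolist())
# desired tool: x down, y along +travel => z = x × y
x=np.array([0,0,-1.]);y=np.array([np.cos(th),np.sin(th),0]);
for sg in (1,-1):
    T=np.c_[x,sg*y,np.cross(x,sg*y)]
    print(sg,(R.from_euler('xyz',o['orientation'],degrees=True).inv()*R.from_matrix(T)).as_rotvec(degrees=True))
E
```

```text
90.72692928958857 [ 4.58456431e-01 -3.52325295e-04] [[-0.0013, -0.0001], [0.0013, 0.0014], [-0.003, 0.0001], [0.0029, -0.0014]]
bar top front corners [ 0.0237 -0.0472] [0.0082 0.0525]
rib top front edge ends [array([-0.0646, -0.0271]), array([-0.0669,  0.0381])]
cans [0.54170855 0.37428928 0.        ] [5.48583370e-01 3.00474489e-01 5.55111512e-17] tin [ 0.54809039 -0.1000218   0.        ] bearing [4.12648678e-01 1.25210276e-01 5.55111512e-17] hammer [0.34757652 0.16783425 0.02      ]
[[-0.0, 0.975, -0.223], [-0.001, -0.223, -0.975], [-1.0, 0.0, 0.001]]
1 [-1.03612643e+02  5.75309911e-02  6.04671837e-02]
-1 [ 7.63873303e+01  5.66624219e-02 -5.39109827e-02]
```

The jig origin is about (0.458, 0) and travel is along +y. I'm swinging over in an arc at safe height with the fingers shut, turning the tool so its y axis lies along the travel.

>>> servo_tool([
  [[5, 0, 0], [-1.4, 2.6, 3.7], 0],
  [[10, 0, 0], [-2.8, 5.2, 7.4], 0],
  [[15, 0, 0], [-4.2, 7.8, 11.1], 0],
  [[20, 0, 0], [-5.6, 10.4, 14.8], 0],
  [[25, 0, 0], [-7, 13, 18.5], 0],
])

```text
clock: 0.65
tool_pos: [0.2363, 0.4464, 0.2732]
orientation: [31.0, 89.9, -97.0]
force: [0.8, 0.1, 1.6]
opening: 0.053
```

```bash
python3 - <<'E'
from h import *
o=ctrl.get_obs(); Rm=R.from_euler('xyz',o['orientation'],degrees=True)
print(o['clock'],o['tool_pos'],o['joint_pos'].round(1)); print(Rm.as_matrix().round(3).tolist())
for p in [(.43,.2,.28),(.455,-.06,.25)]: print(Rm.inv().apply(np.array(p)-o['tool_pos']).round(3))
E
```

```text
0.65 [0.23628868 0.44644248 0.27318572] [ 84.4   2.1 -13.7  -0.  -74.4 -32.5]
[[-0.0, 0.787, -0.617], [-0.002, -0.617, -0.787], [-1.0, 0.001, 0.001]]
[-0.006  0.304  0.075]
[0.024 0.484 0.264]
```

>>> servo_tool([
  [[5, 0, 0], [0, 4.4, 1.1], 0],
  [[10, 0, 0], [0, 8.8, 2.2], 0],
  [[15, 0, 0], [0, 13.2, 3.3], 0],
  [[20, 0, 0], [0, 17.6, 4.4], 0],
  [[25, 0, 0], [0, 22, 5.5], 0],
])

```text
clock: 1.15
tool_pos: [0.3761, 0.2658, 0.2736]
orientation: [65.2, 89.9, -88.0]
force: [0.7, 1.1, -0.3]
opening: 0.0132
```

```bash
python3 - <<'E'
from h import *
o=ctrl.get_obs(); Rm=R.from_euler('xyz',o['orientation'],degrees=True)
print(o['clock'],o['tool_pos'],o['joint_pos'].round(1)); print(Rm.as_matrix().round(3).tolist())
T=np.c_[[0,0,-1],[.0127,-1,0],np.cross([0,0,-1],[.0127,-1,0])]
print((Rm.inv()*R.from_matrix(T)).as_rotvec(degrees=True))
for p in [(.455,-.06,.25)]: print(Rm.inv().apply(np.array(p)-o['tool_pos']).round(3))
E
```

```text
1.15 [0.37611747 0.26577684 0.27363431] [ 59.9  -2.6 -18.3   0.  -74.4 -33.1]
[[0.0, 0.45, -0.893], [-0.001, -0.893, -0.45], [-1.0, 0.001, 0.0]]
[ 2.60215867e+01  1.15392273e-02 -5.54189614e-02]
[0.024 0.326 0.076]
```

>>> servo_tool([
  [[4, 0, 0], [0, 4.4, 0.8], 0],
  [[8, 0, 0], [0, 8.8, 1.6], 0],
  [[12, 0, 0], [0, 13.2, 2.6], 0],
  [[16, 0, 0], [0, 17.6, 3.6], 0],
  [[20, 0, 0], [0, 22, 4.8], 0],
])

```text
clock: 1.65
tool_pos: [0.4322, 0.046, 0.274]
orientation: [121.5, 90.0, -51.9]
force: [0.4, 0.5, 0.5]
opening: 0.0006
```

```bash
python3 - <<'E'
from h import *
o=ctrl.get_obs(); Rm=R.from_euler('xyz',o['orientation'],degrees=True)
print(o['clock'],o['tool_pos'],o['joint_pos'].round(1)); print(Rm.as_matrix().round(3).tolist())
T=np.c_[[0,0,-1],[.0127,-1,0],np.cross([0,0,-1],[.0127,-1,0])]
print((Rm.inv()*R.from_matrix(T)).as_rotvec(degrees=True))
for p in [(.455,-.12,.22)]: print(Rm.inv().apply(np.array(p)-o['tool_pos']).round(3))
E
```

```text
1.65 [0.43221639 0.04595239 0.27396695] [ 32.3  -5.5 -20.8   0.  -74.7 -25.7]
[[0.0, 0.115, -0.993], [-0.001, -0.993, -0.115], [-1.0, 0.001, -0.0]]
[ 5.87430889 -0.02421506 -0.03533312]
[ 0.054  0.167 -0.004]
```

>>> servo_tool([
  [[1.5, 0, 0], [1.4, 4.2, -0.1], 0],
  [[3, 0, 0], [2.8, 8.4, -0.2], 0],
  [[4.5, 0, 0], [4.2, 12.6, -0.3], 0],
  [[5.9, 0, 0], [5.4, 16.7, -0.4], 0],
  [[5.9, 0, 0], [5.4, 16.7, -0.4], 0],
])

```text
clock: 2.15
tool_pos: [0.454, -0.1232, 0.2179]
orientation: [17.7, 89.8, -161.9]
force: [-0.3, -0.1, 0.1]
opening: 0.0003
```

```bash
python3 - <<'E'
from h import *
s=snap('wrist','w1'); cv2.imwrite('pics/w1b.png',cv2.resize(s['image'],(800,600),interpolation=cv2.INTER_CUBIC)[:,:,::-1])
o=ctrl.get_obs(); print(o['clock'],o['tool_pos'],o['orientation'],o['force'])
E
```

```text
2.2 [ 0.45446864 -0.12172621  0.21882969] [  21.98840755   89.85491518 -157.57623149] [0.04942366 0.33911634 0.08483417]
```

View pics/w1b.png

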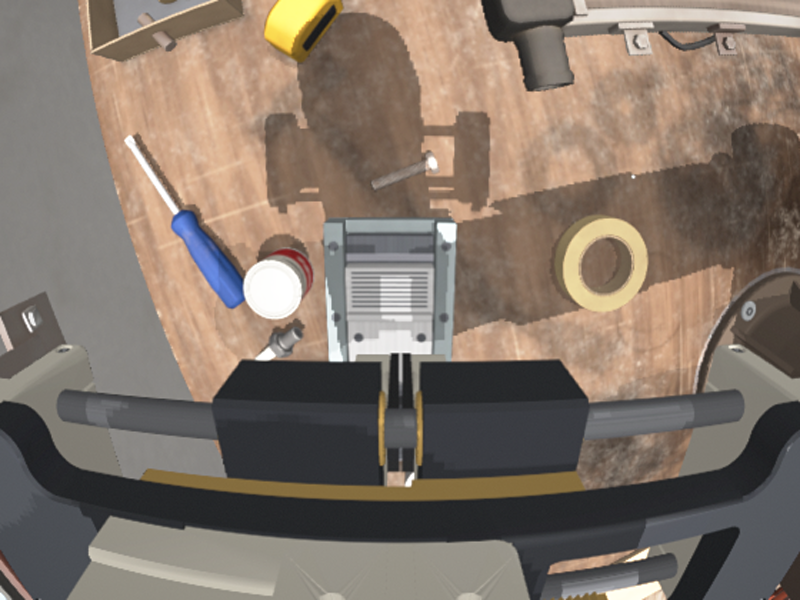

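In the 800x600 wrist view the jig's rear rail-top corners are at (325,220) and (456,222). The thumb pad's rear edge runs (347,265) to (434,265), the grooves end near y=313, and the finger tips are near (400,355).

```bash
python3 - <<'E'
from h import *
s=load('w1'); k=lambda u,v,z:onz(s,(u+.5)*.7-.5,(v+.5)*.7-.5,z,True)
print('rail rear',k(325,220,.036),k(456,222,.036))
print('rail L/R later',k(329,358,.036),k(453,355,.036))
print('pad rear',k(347,265,.047),k(434,265,.047))
print('groove end',k(352,313,.047),k(432,313,.047), 'rib top', k(390,318,.055))
g=cv2.cvtColor(s['image'],cv2.COLOR_RGB2GRAY); print(g[180:250,int(355*.7)].tolist()); print(g[200,225:325].tolist())
E
```

```text
rail rear [ 0.51281909 -0.1569881   0.036     ] [ 0.40927342 -0.15565159  0.036     ]
rail L/R later [ 0.51404043 -0.0385727   0.036     ] [ 0.40745068 -0.04197826  0.036     ]
pad rear [ 0.49469645 -0.12282252  0.047     ] [ 0.42687873 -0.12305764  0.047     ]
groove end [ 0.49168777 -0.08337613  0.047     ] [ 0.42748169 -0.08366026  0.047     ] rib top [ 0.46101743 -0.08208983  0.055     ]
[150, 150, 130, 103, 116, 133, 138, 161, 186, 191, 141, 129, 174, 167, 123, 170, 184, 130, 146, 182, 149, 127, 176, 167, 122, 164, 181, 126, 146, 182, 144, 132, 176, 159, 119, 169, 190, 186, 156, 140, 164, 186, 185, 181, 175, 183, 190, 192, 191, 192, 193, 193, 194, 180, 141, 112, 97, 135, 190, 235, 238, 238, 237, 237, 237, 237, 237, 237, 233, 229]
[142, 139, 140, 216, 161, 130, 130, 129, 130, 131, 131, 131, 132, 132, 130, 118, 123, 171, 190, 190, 182, 164, 150, 149, 148, 148, 149, 149, 147, 148, 148, 147, 147, 147, 146, 146, 147, 147, 146, 147, 147, 173, 191, 192, 192, 190, 191, 190, 191, 190, 189, 190, 193, 195, 195, 194, 194, 194, 194, 195, 196, 194, 172, 148, 147, 147, 147, 148, 147, 148, 147, 147, 147, 148, 171, 187, 188, 185, 141, 98, 116, 129, 131, 129, 130, 130, 130, 133, 158, 171, 172, 172, 170, 125, 96, 101, 105, 104, 102, 100]
```

The pad centre is about (0.461, -0.105), the rib's rear face is at y≈-0.087, and home should put the rib face at y≈-0.0185. I'm descending to just above the pad, a little behind the rib.

>>> servo_tool([
  [[0, 0, 0], [3.5, -0.6, -0.2], 0],
  [[0, 0, 0], [7, -1.2, -0.4], 0],
  [[0, 0, 0], [10.5, -1.8, -0.6], 0],
  [[0, 0, 0], [14, -2.2, -0.65], 0],
  [[0, 0, 0], [15.8, -2.2, -0.65], 0],
])

```text
clock: 2.7
tool_pos: [0.4592, -0.0985, 0.0587]
orientation: [10.5, 89.7, -169.0]
force: [0.1, -0.2, 0.1]
opening: 0.0004
```

>>> servo_tool([
  [[0, 0, 0], [0, 0, 0], 0],
])

```text
clock: 2.8
tool_pos: [0.4576, -0.0977, 0.0568]
orientation: [8.5, 89.5, -170.9]
force: [-0.4, -0.1, 1.3]
opening: 0.0007
```

```bash
python3 - <<'E'
from h import *
s=snap('wrist','w2'); I=s['image'][120:300,200:360]
o=ctrl.get_obs(); print(o['clock'],o['tool_pos'],o['orientation'],o['force'])
cv2.imwrite('pics/w2b.png',cv2.resize(I,None,fx=3.3,fy=3.3,interpolation=cv2.INTER_CUBIC)[:,:,::-1])
E
```

```text
2.85 [ 0.4583833  -0.09769983  0.05798897] [  10.03367137   89.57392772 -169.35958147] [-0.8075249   0.3378984   0.26474834]
```

View pics/w2b.png

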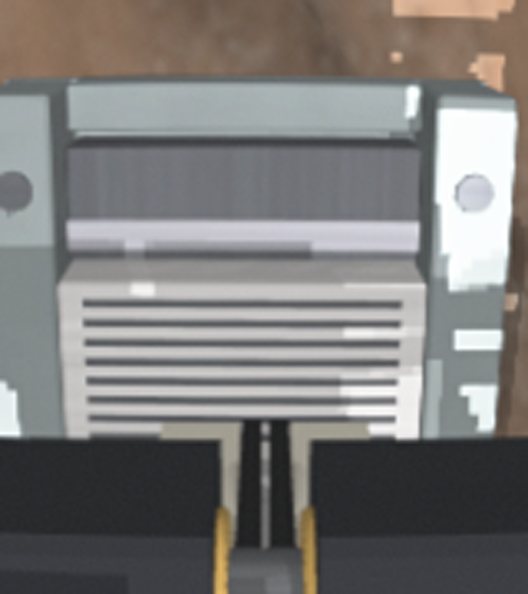

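The fingers are over the pad, about 3–4 mm to the right of its centre and close to the rib. I'll correct both and come down to touch.

>>> servo_tool([
  [[0, 0, 0], [0, 0.3, -0.3], 0],
  [[0, 0, 0], [0.5, 0.3, -0.3], 0],
  [[0, 0, 0], [1.0, 0.3, -0.3], 0],
  [[0, 0, 0], [1.3, 0.3, -0.3], 0],
  [[0, 0, 0], [1.5, 0.3, -0.3], 0],
])

```text
clock: 3.35
tool_pos: [0.4612, -0.1008, 0.0428]
orientation: [9.7, 89.6, -169.7]
force: [0.1, 0.1, 0.0]
opening: 0.0006
```

>>> servo_tool([
  [[0, 0, 0], [0.1, 0, 0], 0],
  [[0, 0, 0], [0.2, 0, 0], 0],
  [[0, 0, 0], [0.2, 0, 0], 0],
])

```text
clock: 3.65
tool_pos: [0.4611, -0.1008, 0.0407]
orientation: [9.8, 89.6, -169.7]
force: [-0.4, -0.6, -0.4]
opening: 0.0003
```

```bash
python3 - <<'E'
from h import *
s=snap('wrist','w3'); snap('scene','s3'); snap('side','d3'); a=load('s3')['image'][150:270,250:390]; b=load('d3')['image'][205:305,190:300]
o=ctrl.get_obs(); print(o['clock'],o['tool_pos'],o['orientation'],o['force'])
f=lambda I:cv2.resize(I,(400,340),interpolation=cv2.INTER_CUBIC)
cv2.imwrite('pics/c3.png',np.hstack([f(a),f(b)])[:,:,::-1])
E
```

```text
3.8 [ 0.46125564 -0.10076826  0.04091233] [   9.89743873   89.58425213 -169.50962163] [-0.7760393  -0.47207677  0.27150591]
```

View pics/c3.png

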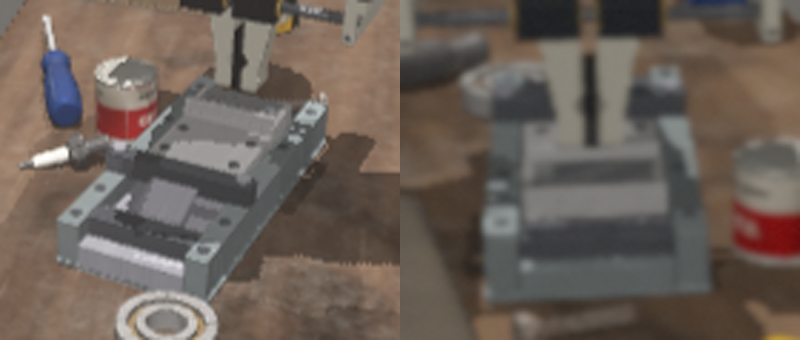

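In the scene view the finger bottom is near the rib's top edge (crop 240,90), and in the side view it's at about (590,145). The contact is unclear, so I'll check these pixels against the TCP.

```bash
python3 - <<'E'
from h import *
def proj(s,p):
    f=210/np.tan(np.radians(s['vertical_fov'])/2);M=cv2.Rodrigues(np.array(s['rvec'],float))[0];c=M@np.array(p)+np.array(s['tvec']).ravel();return (c[:2]/c[2]*f+[s['cx'],s['cy']])
a,b=load('s3'),load('d3')
ca=lambda p:((proj(a,p)-[250,150])*[400/140,340/120]).round(0); cb=lambda p:((proj(b,p)-[190,205])*[400/110,340/100]+[400,0]).round(0)
for n,p in dict(tcp=(.4612,-.1008,.041),padrearL=(.496,-.123,.047),padrearR=(.426,-.123,.047),ribtopF=(.461,-.081,.055),ribF_L=(.496,-.081,.055),ribF_R=(.426,-.081,.055),nose=(.461,-.018,.041),railrL=(.515,-.156,.036),railrR=(.407,-.156,.036),railstopR=(.407,.08,.036)).items(): print(n,ca(p),cb(p))
w0,w=load('w2')['image'],load('w3')['image']
I=np.hstack([cv2.resize(w[120:300,200:360],(400,450),interpolation=cv2.INTER_CUBIC),cv2.resize(b['image'][220:295,205:280],(400,450),interpolation=cv2.INTER_LANCZOS4)])
cv2.imwrite('pics/c4.png',I[:,:,::-1])
E
```

```text
tcp [235. 112.] [593. 182.]
padrearL [204.  83.] [665. 186.]
padrearR [292. 102.] [520. 192.]
ribtopF [227. 106.] [591. 143.]
ribF_L [182.  96.] [660. 140.]
ribF_R [272. 117.] [521. 146.]
nose [191. 162.] [589. 123.]
railrL [198.  73.] [709. 231.]
railrR [329. 103.] [479. 241.]
railstopR [207. 261.] [494.  74.]
```

View pics/c4.png

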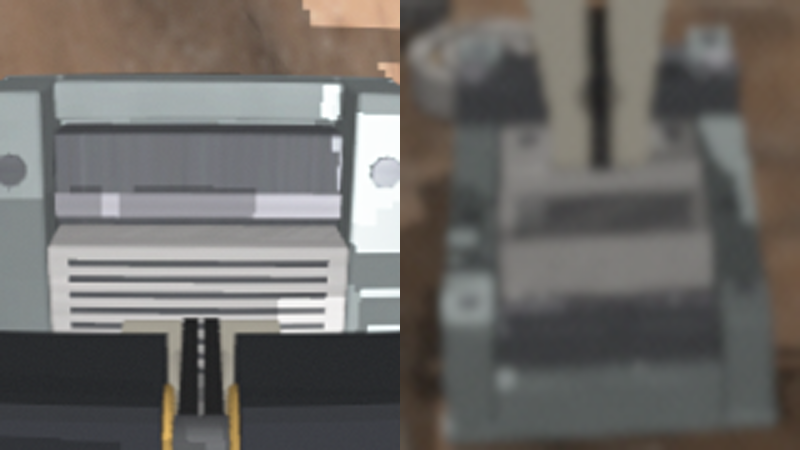

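```bash
python3 - <<'E'
from h import *
a,b=load('s3'),load('d3')
def tri(pa,pb):
    c1,d1=ray(a,250+pa[0]*140/400,150+pa[1]*120/340); c2,d2=ray(b,190+(pb[0]-400)*110/400,205+pb[1]*100/340)
    d1/=np.linalg.norm(d1);d2/=np.linalg.norm(d2)
    t=np.linalg.lstsq(np.c_[d1,-d2],c2-c1,rcond=None)[0]; p,q=c1+t[0]*d1,c2+t[1]*d2; return (p+q)/2,np.linalg.norm(p-q)
print(tri((237,89),(590,145)))
w=load('w3'); 
for z in (.041,.06): print([onz(w,200+u*.4,120+v*.4,z,True).round(4) for u,v in [(200,320),(125,320),(277,320)]])
E
```

```text
(array([ 0.46045157, -0.09845479,  0.06125252]), np.float64(0.0002068576659367236))
[array([ 0.461 , -0.1001,  0.041 ]), array([ 0.4792, -0.0999,  0.041 ]), array([ 0.4422, -0.1001,  0.041 ])]
[array([ 0.4612, -0.1084,  0.06  ]), array([ 0.4775, -0.1083,  0.06  ]), array([ 0.4444, -0.1084,  0.06  ])]
```

Both views put the real fingertips at z≈0.061, about 20 mm above the reported TCP, which explains the zero force. I'll keep descending, guided by force, with 2 mm more clearance to the rib.

>>> servo_tool([
  [[0, 0, 0], [0.3, 0.2, 0], 0],
  [[0, 0, 0], [0.6, 0.2, 0], 0],
  [[0, 0, 0], [0.9, 0.2, 0], 0],
  [[0, 0, 0], [1.2, 0.2, 0], 0],
  [[0, 0, 0], [1.2, 0.2, 0], 0],
])

```text
clock: 4.3
tool_pos: [0.4608, -0.1028, 0.0284]
orientation: [9.6, 89.5, -169.8]
force: [-0.1, -0.0, -0.2]
opening: 0.0004
```

>>> servo_tool([
  [[0, 0, 0], [0.1, 0, 0], 0],
  [[0, 0, 0], [0.2, 0, 0], 0],
  [[0, 0, 0], [0.3, 0, 0], 0],
])

```text
clock: 4.6
tool_pos: [0.4608, -0.1028, 0.0253]
orientation: [9.5, 89.5, -169.9]
force: [-0.7, 0.3, -0.2]
opening: 0.0007
```

>>> servo_tool([
  [[0, 0, 0], [0.1, 0, 0], 0],
  [[0, 0, 0], [0.2, 0, 0], 0],
  [[0, 0, 0], [0.3, 0, 0], 0],
])

```text
clock: 4.9
tool_pos: [0.4609, -0.1028, 0.0225]
orientation: [10.2, 89.5, -169.2]
force: [-1.3, 0.6, 5.2]
opening: 0.0005
```

>>> servo_tool([
  [[0, 0, 0], [0.1, 0, 0], 0],
  [[0, 0, 0], [0.2, 0, 0], 0],
  [[0, 0, 0], [0.3, 0, 0], 0],
])

```text
clock: 5.2
tool_pos: [0.4609, -0.1028, 0.0197]
orientation: [10.6, 89.6, -168.8]
force: [-2.2, 0.8, 7.9]
opening: 0.0005
```

Contact: the force is following the bed's spring. I'll press on to the bottom.

>>> servo_tool([
  [[0, 0, 0], [0.15, 0, 0], 0],
  [[0, 0, 0], [0.3, 0, 0], 0],
  [[0, 0, 0], [0.4, 0, 0], 0],
  [[0, 0, 0], [0.4, 0, 0], 0],
])

```text
clock: 5.6
tool_pos: [0.4609, -0.1028, 0.016]
orientation: [11.3, 89.6, -168.0]
force: [-2.8, 1.8, 8.9]
opening: 0.0008
```

>>> servo_tool([
  [[0, 0, 0], [0.1, 0, 0], 0],
  [[0, 0, 0], [0.2, 0, 0], 0],
  [[0, 0, 0], [0.2, 0, 0], 0],
])

```text
clock: 5.9
tool_pos: [0.4609, -0.1029, 0.015]
orientation: [13.4, 89.6, -166.0]
force: [-6.5, 3.0, 17.2]
opening: 0.0002
```

Bottomed out at reported z≈0.015 with 17 N. Each call starts from the measured pose, so I'll keep about 2–2.5 mm of down command in every row while pushing forward.

>>> servo_tool([
  [[0, 0, 0], [0.2, 0, 0], 0],
  [[0, 0, 0], [0.25, 0, 0], 0],
  [[0, 0, 0], [0.25, -0.2, 0], 0],
  [[0, 0, 0], [0.25, -0.4, 0], 0],
  [[0, 0, 0], [0.25, -0.6, 0], 0],
])

```text
clock: 6.4
tool_pos: [0.4623, -0.0987, 0.0149]
orientation: [43.7, 89.6, -135.5]
force: [-2.0, -13.7, 25.5]
opening: 0.0005
```

```bash
python3 - <<'E'
from h import *
o=ctrl.get_obs(); print(o['clock'],o['tool_pos'],o['force'],o['moment'])
E
```

```text
6.4 [ 0.46234227 -0.09870618  0.01488455] [ -2.0410383  -13.73412351  25.48667956] [-5.09385196  0.99102559  0.03938674]
```

>>> servo_tool([
  [[0, 0, 0], [0.2, -0.4, 0], 0],
  [[0, 0, 0], [0.2, -0.7, 0], 0],
  [[0, 0, 0], [0.2, -1.0, 0], 0],
  [[0, 0, 0], [0.2, -1.3, 0], 0],
  [[0, 0, 0], [0.2, -1.6, 0], 0],
])

```text
clock: 6.9
tool_pos: [0.4629, -0.0848, 0.0149]
orientation: [64.8, 89.5, -114.4]
force: [-3.1, -16.1, 25.7]
opening: 0.0006
```

>>> servo_tool([
  [[0, 0, 0], [0.2, -0.4, 0], 0],
  [[0, 0, 0], [0.2, -0.7, 0], 0],
  [[0, 0, 0], [0.2, -1.0, 0], 0],
  [[0, 0, 0], [0.2, -1.3, 0], 0],
  [[0, 0, 0], [0.2, -1.6, 0], 0],
])

```text
clock: 7.4
tool_pos: [0.4629, -0.0713, 0.0149]
orientation: [73.1, 89.3, -106.0]
force: [-4.8, -17.4, 28.0]
opening: 0.0005
```

```bash
python3 - <<'E'
from h import *
snap('scene','s5'); snap('side','d5'); snap('wrist','w5'); a=load('s5')['image'][165:255,260:370]; b=load('w5')['image'][120:260,200:360]
f=lambda I:cv2.resize(I,(400,340),interpolation=cv2.INTER_CUBIC)
cv2.imwrite('pics/c5.png',np.hstack([f(a),f(b)])[:,:,::-1])
o=ctrl.get_obs(); print(o['clock'],o['tool_pos'],o['force'])
E
```

```text
7.55 [ 0.46294745 -0.07101489  0.01489661] [ -6.53195695 -14.48164223  29.04660935]
```

View pics/c5.png

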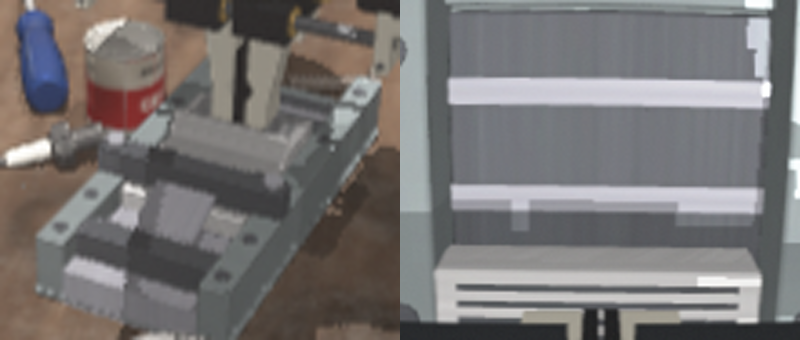

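The slide's nose has gone under the bar and the leaf, and the fingers are on the pad behind the rib. Carrying on.

>>> servo_tool([
  [[0, 0, 0], [0.2, -0.4, 0], 0],
  [[0, 0, 0], [0.2, -0.7, 0], 0],
  [[0, 0, 0], [0.2, -1.0, 0], 0],
  [[0, 0, 0], [0.2, -1.4, 0], 0],
  [[0, 0, 0], [0.2, -1.8, 0], 0],
])

```text
clock: 8.05
tool_pos: [0.4633, -0.0555, 0.0149]
orientation: [80.0, 89.2, -98.9]
force: [-1.5, -17.9, 26.9]
opening: 0.0004
```

>>> servo_tool([
  [[0, 0, 0], [0.2, -0.4, 0], 0],
  [[0, 0, 0], [0.2, -0.7, 0], 0],
  [[0, 0, 0], [0.2, -1.0, 0], 0],
  [[0, 0, 0], [0.2, -1.4, 0], 0],
  [[0, 0, 0], [0.2, -1.8, 0], 0],
])

```text
clock: 8.55
tool_pos: [0.464, -0.0401, 0.0149]
orientation: [86.5, 89.0, -92.4]
force: [-1.1, -21.4, 27.4]
opening: 0.0007
```

>>> servo_tool([
  [[0, 0, 0], [0.2, -0.4, 0], 0],
  [[0, 0, 0], [0.2, -0.7, 0], 0],
  [[0, 0, 0], [0.2, -1.0, 0], 0],
  [[0, 0, 0], [0.2, -1.2, 0], 0],
])

```text
clock: 8.95
tool_pos: [0.464, -0.0313, 0.0149]
orientation: [86.7, 88.7, -92.0]
force: [-2.8, -23.2, 31.1]
opening: 0.0003
```

>>> servo_tool([
  [[0, 0, 0], [0.2, -0.4, 0], 0],
  [[0, 0, 0], [0.2, -0.5, 0], 0],
  [[0, 0, 0], [0.2, -0.6, 0], 0],
])

```text
clock: 9.25
tool_pos: [0.464, -0.0289, 0.0149]
orientation: [86.0, 88.4, -92.7]
force: [1.0, -32.3, 27.8]
opening: 0.0005
```

>>> servo_tool([
  [[0, 0, 0], [0.2, -0.4, 0], 0],
  [[0, 0, 0], [0.2, -0.6, 0], 0],
  [[0, 0, 0], [0.2, -0.7, 0], 0],
])

```text
clock: 9.55
tool_pos: [0.4638, -0.0285, 0.015]
orientation: [83.6, 87.9, -94.9]
force: [9.5, -59.1, 24.1]
opening: 0.0005
```

```bash
python3 - <<'E'
from h import *
snap('scene','s6'); snap('side','d6'); snap('wrist','w6'); a=load('s6')['image'][165:255,260:370]; b=load('w6')['image'][120:300,200:360]; c=load('d6')['image'][220:295,205:280]
f=lambda I:cv2.resize(I,(400,400),interpolation=cv2.INTER_CUBIC)
cv2.imwrite('pics/c6.png',np.hstack([f(a),f(b)])[:,:,::-1])
o=ctrl.get_obs(); print(o['clock'],o['tool_pos'],o['force'])
E
```

```text
9.7 [ 0.46377996 -0.0285586   0.01498777] [  8.46081374 -51.2537175   26.07849649]
```

View pics/c6.png

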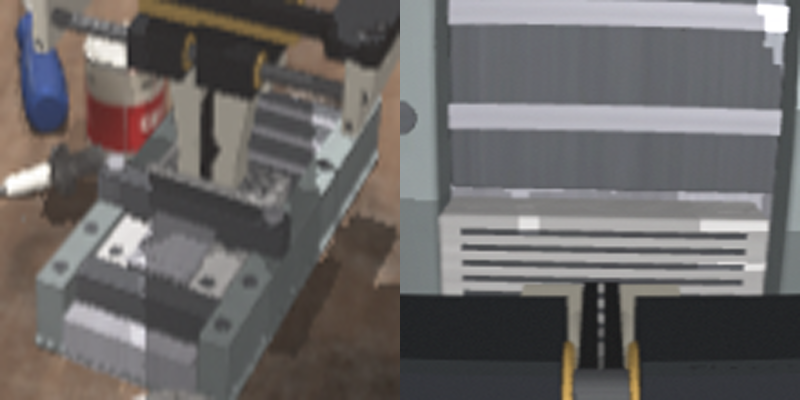

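The slide has stopped hard: Fy rose to -59 N with no motion, at y=-0.0285 against a predicted home of -0.028. The front plate shows past the leaf, up to the stop. I'll ease off the forward push first, then lift straight up.

>>> servo_tool([
  [[0, 0, 0], [0.1, -0.2, 0], 0],
  [[0, 0, 0], [0.05, 0, 0], 0],
  [[0, 0, 0], [0, 0.1, 0], 0],
  [[0, 0, 0], [-0.4, 0.1, 0], 0],
  [[0, 0, 0], [-1.0, 0.1, 0], 0],
])

```text
clock: 10.2
tool_pos: [0.4635, -0.0293, 0.0249]
orientation: [82.4, 87.9, -96.2]
force: [-0.4, -0.3, -0.7]
opening: 0.0004
```

>>> servo_tool([
  [[0, 0, 0], [-2, 0, 0], 0],
  [[0, 0, 0], [-5, 0, 0], 0],
  [[0, 0, 0], [-9, 1.5, 0], 0],
  [[0, 0, 0], [-13, 4, 0], 0],
  [[0, 0, 0], [-15, 8, 0], 0],
])

```text
clock: 10.7
tool_pos: [0.4678, -0.1033, 0.1819]
orientation: [90.9, 87.9, -87.5]
force: [0.7, 0.1, -0.9]
opening: 0.0005
```

>>> servo_tool([
  [[0, 0, 0], [-1, 2, 0], 0],
  [[0, 0, 0], [-1, 2, 0], 0],
])

```text
clock: 10.9
tool_pos: [0.4696, -0.1244, 0.1953]
orientation: [98.0, 87.9, -80.5]
force: [-0.0, 0.4, -0.3]
opening: 0.0003
```

```bash
python3 - <<'E'
from h import *
snap('scene','s7'); snap('wrist','w7'); a=load('s7')['image'][165:255,260:370]; b=load('w7')['image'][100:300,180:380]
f=lambda I:cv2.resize(I,(400,400),interpolation=cv2.INTER_CUBIC)
cv2.imwrite('pics/c7.png',np.hstack([f(a),f(b)])[:,:,::-1])
o=ctrl.get_obs(); print(o['clock'],o['tool_pos'],o['force'])
E
```

```text
11.0 [ 0.46813343 -0.12291154  0.19275741] [-0.18690211  0.48855199  0.23945806]
```

View pics/c7.png

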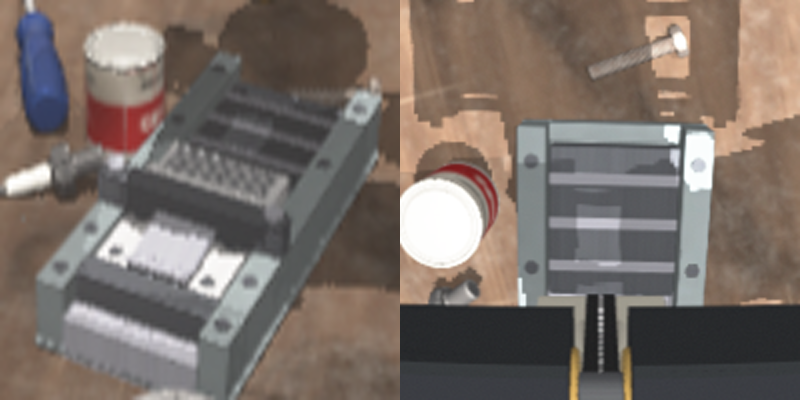

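The slide's front plate now sits under the leaf, up to the stop, and the bystanders look undisturbed. For a numeric check of the slide's rear edge and the bed height I'll back the tool off a little, so the fingers don't hide them.

>>> servo_tool([
  [[0, 0, 0], [-1, -3, 0], 0],
  [[0, 0, 0], [-2, -6, 0], 0],
  [[0, 0, 0], [-3, -9, 0], 0],
  [[0, 0, 0], [-3, -10, 0], 0],
  [[0, 0, 0], [-3, -10, 0], 0],
])

```text
clock: 11.5
tool_pos: [0.4649, -0.0202, 0.2184]
orientation: [89.7, 88.0, -88.6]
force: [-0.5, -0.3, -0.7]
opening: 0.0002
```

```bash
python3 - <<'E'
from h import *
s=snap('wrist','w8'); o=ctrl.get_obs(); print(o['clock'],o['tool_pos'],o['force'])
def proj(p):
    f=210/np.tan(np.radians(s['vertical_fov'])/2);M=cv2.Rodrigues(np.array(s['rvec'],float))[0];c=M@np.array(p)+np.array(s['tvec']).ravel()
    th=np.arctan2(np.hypot(*c[:2]),c[2]);return c[:2]/np.hypot(*c[:2])*th*f+[s['cx'],s['cy']]
for n,p in dict(slideRearTop=(.461,-.0545,.038),bedUpFrontAtSlide=(.461,-.0545,.029),bedDown=(.461,-.0545,.020),bedRearUp=(.461,-.144,.029),bedRearDn=(.461,-.144,.020),wallrear=(.461,-.156,.036)).items(): print(n,proj(p).round(1))
cv2.imwrite('pics/c8.png',cv2.resize(s['image'][60:260,190:370],(720,600),fx=0,fy=0,interpolation=cv2.INTER_CUBIC)[:,:,::-1])
E
```

```text
11.55 [ 0.46474802 -0.02103629  0.21826403] [-0.36928584 -0.23499253 -0.27267626]
slideRearTop [284.1 158.7]
bedUpFrontAtSlide [284.  157.9]
bedDown [283.9 157.1]
bedRearUp [286.3  80.5]
bedRearDn [286.2  81.5]
wallrear [286.8  69.2]
```

View pics/c8.png

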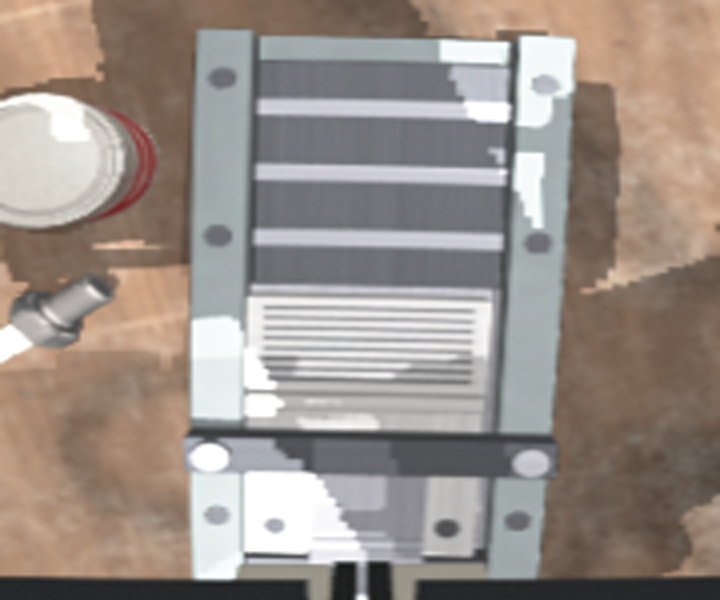

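```bash
python3 -c "
from h import *
o=ctrl.get_obs();print(o['clock'],o['force']);print(ctrl.close_job())"
```

```text
11.55 [-0.36928584 -0.23499253 -0.27267626]
the job is handed in; nothing more can be done
None
```

The slide is home against the end stop, and I handed the job in at 11.6 s with the arm clear and the wrist force near zero.

I pressed the thumb pad with the shut fingertips until the bed bottomed out. Holding 24–31 N down, I pushed the slide under the bar and leaf until it stopped. At the stop the push reached about 59 N with no further motion. I eased off before lifting straight up.

**Last checks:**
- **Slide position:** its rear edge showed at image row 158.3, against 158.7 predicted for home. The front plate shows under the leaf, up to the stop.
- **Bystanders:** the tin, spark plug and bolt show no sign of having moved. The bearing was only partly in view at the end.
- **Bed:** I did not measure whether it sprang up. I infer it from the slide's rear end having passed the bed's front edge.

**Disagreement:** by triangulating from two views, the real fingertips sat about 20 mm above the reported TCP, so I found contact by force. I also viewed 12 pictures, two over the budget of 10.

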